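# Lock the drag setting of a tape spindle with its second nut

## Task

The lower nut on the tape spindle has been set to the right drag. Run the upper nut, the one with the bar, down the thread (clockwise from above) until it meets the washer on the lower nut, then tighten it against it firmly, to about 0.7 N m and not over 0.85 N m, so that the two lock. Let go, and leave the other things on the table where they are.

Things in the scene. Friction and masses are not known exactly. Their poses are not given: they have to be found in the camera images.
- spindle: upright tape spindle screwed to the table: grey base plate 130x130x12 mm, on it a brown tape roll (100 mm across, top at 60 mm), an aluminium disc (72 mm across, top at 64 mm), a drag spring and a vertical steel stud 16 mm thick with its top at 137 mm. Origin: centre of the underside, on the stud's axis. Nothing of it moves but the upper nut.
- set_nut: lower nut: plain steel hexagon, 30 mm across flats, 14 mm thick, on the stud with its underside 79 to 81 mm above the table. Origin: centre of its underside, on the stud's axis; z up. It cannot turn. A round dark washer (29 mm across) lies in a recess in it and stands 0.5 to 5.5 mm proud of it, differently each time.
- lock_nut: upper nut: steel hexagon 30 mm across flats, 14 mm thick, with a bar through it along its x axis. Origin: centre of its underside, on the stud's axis, 107.5 mm above the table at the start; z up. Clockwise from above lowers it 16 mm a turn (steep thread). It starts 7 to 14 mm above the washer. Turning it freely takes about 0.25 N m (6 N at 42 mm from the axis).
- lock_face: underside of the upper nut, which is to press on the washer (round, 29 mm across), moves with it; origin on the stud's axis. Once it meets the washer the torque climbs by about 1 to 3 N m per rad. From about 0.6 N m (14 N at 42 mm) the nuts are locked and stay tight when let go; 0.7 N m (17 N at 42 mm) is right; from about 0.9 N m (21 N at 42 mm) they are overtightened.
- bar_centre (a point): centre of the upper nut's steel bar (10 mm thick, 112 mm long, level), on the stud's axis, 8 mm above that nut's underside, 115.5 mm above the table at the start. The bar can be pushed round with a closed gripper beside it, or pinched from above. Below the bar, beyond 18 mm from the axis, it is free down to the disc and the roll.
- bar_end (a point): centre of the black ball (15 mm) at one end of the bar, 56 mm from the stud's axis; the other end is the same, opposite
- stapler: bystander: grey and black stapler lying on the table, 36x150x54 mm, origin at the centre of its underside
- tape_measure: bystander: yellow and black tape measure, 62x71x42 mm, origin at the centre of its underside
- parcel: bystander: small cardboard parcel, 68x113x53 mm, origin at the centre of its underside
- note_pad: bystander: small yellow note pad, 52x74x14 mm, origin at the centre of its underside

How it is judged:
By the outcome, as a careful person would: the job done as asked, in the order asked, and still so for the second after the job is handed in, with the robot touching nothing.
It also fails if it takes over 64 s, if anything falls off the work surface, if the arm or the gripper's body presses on something with over 40 N, if the wrist force passes 120 N, or if a joint passes its speed limit or range.

## Robot

A 6-joint arm with a two-finger parallel gripper is mounted at the origin on a cart in front of the work surface, level with it; the furniture and walls round the work are solid. World frame = base frame: x ahead of the robot, y to its left, z up, the work surface at z = 0. Lengths are in mm, angles in rad, forces in N, time in s.
With the tool pointing down it reaches from about 350 to 875 mm from the base axis. Payload 4.2 kg.
Tool frame: the origin (TCP) lies midway between the tips of the shut fingers; the grasp point (between the pads) lies 19 mm behind it; z points along the fingers, y is the line along which they close (so a half turn about z gives the same grasp; the last joint's range is limited). The gripper opens to 85 mm and grips with 20 to 120 N. Pads are 22 mm wide; open, the fingers measure 114 mm over their backs; the gripper's body (76 mm by 85 mm) begins 54 mm behind the grasp point. The pads swing forward as they close: fully open they stand 13 mm farther back than shut.
Start: joints at [-1.065, 0.385, 0.008, 0, -1.194, -0.259], TCP at [152.706, -606.036, 231.312] pointing down, gripper open.
Joint ranges: [-3.14, 3.14], [-1.21, 2.06], [-1.07, 1.41], [-3.16, 2.05], [-2.99, -0.16], [-3.1, 3.1]. Speed limits (rad/s): [2.79, 2.79, 3.14, 3.14, 3.14, 3.14].

## Interface

Orientations are given as a unit quaternion [x, y, z, w].
In Python, from bench import arm, eyes, nets gives the robot as it stands.
- The arm moves only by the tool apply_moves, never from a script. Its arguments are lists of equal length, an entry for each row: "delta_rot": the turn, a rotation vector about the tool's x, y, z as a fraction of full scale, a list of three; "xyz": the shift along the tool's x, y, z as a fraction of full scale, a list of three; "hand": the gripper command: -1 is fully open, 1 is shut, values between are in proportion. In form: {"delta_rot": [[ax, ay, az], ...], "xyz": [[dx, dy, dz], ...], "hand": [hand, ...]}. A call has 1 to 20 rows; each row shifts and turns the commanded pose from where the row before left it, along the tool's axes as they then stand; what a row does not reach is not made up. Full scale, the value 1, is 0.025 m for a shift and 6 degrees for a turn. A row lasts 1/12 s, in which the tool goes at most 41.7 mm and 7.16 degrees, less where a joint would pass 70% of its speed; a pose out of reach is approached as far as the arm can. A call with a number of a shift or a turn outside -1 to 1 is refused whole. A call with a gripper value outside its range is refused whole. The fingers move at their own pace and stop on an object; the grip force is fixed at half the most. Time passes only in rows, so rows that do not move let the fingers close. It gives the time, the measured TCP pose, the force, the opening and the grip force at its end, in the units of the state.
- arm.read_state(): the state, without advancing time (a new reading comes with each control period).
- eyes.get_image(name): name is "side" or "top" or "wrist"; returns a dict with "frame" (480x640x3 uint8, red, green, blue), "range_z" (480x640 float32, mm along the optical axis (not along the pixel's ray), 0 where there is no reading), "camera_matrix" (3x3 intrinsics, pixels), "R" (3x3) and "t" (3): a world point X has camera coordinates R X + t; the wrist camera has in their place "hand_eye" (4x4, takes a point from camera to tool coordinates, whose origin is the TCP and whose axes are the flange's). Camera axes: x right, y down, z forward; pixel columns grow to the right and rows downward; lengths in mm; the calibration is good to about 2 mm. A picture is of the moment at which its call begins: read the wrist's pose just before it.
- arm.job_done(): hands the job in; it is judged then, once.
Trained networks look in a picture, given as the dict that the camera call returned (one of the last four; its "shot" number tells which), for a name from the list of things; names that differ only in an ending like _2 or _b are one class to them, and where a whole thing is asked for, a point or a joint stands for the part that bears it (a point fixed in the world has none). Each returns a list of dicts, best first, with "score" (0 to 1); they miss things now and then, are a little off and sometimes report something else, mostly with a low value. They report only what shows in the picture. A call takes as long as a camera call.
- nets.look_for(name, picture): "bbox" ([left, top, right, bottom] in pixels, round what is visible of it).
- nets.masks_of(name, picture): "region" (480x640 bool, what is visible of it) and "bbox" ([left, top, right, bottom] in pixels, round what is visible of it).
The state is a dict: "clock": time; "joints": joint angles; "joint_vel": joint speeds; "joint_efforts": joint torques, N m; "position": TCP position; "ee_rot": TCP orientation; "contact_force": force on the tool from outside, world axes, zero at the start; "wrist_torque": the same for the moment, N m; "gripper_width": finger opening in mm; "grasp_force": force on a finger pad.
Only numpy, scipy, OpenCV 4.12 (cv2) and the standard library are available. Lean on these libraries where they do the work, as an engineer would, in place of code of your own. Each camera call takes 0.05 s, during which the arm holds its last target. There are 200 camera calls.

## Working session

There is one attempt and no reset: what is moved stays moved. The work goes in short steps, Python scripts to look and compute and a tool call to move; the robot and the scene stay as the last step left them, time stands still between calls to the robot, and variables do not carry over. Pictures are saved under pics/ and viewed, at most 10 in all, crops included, and the job is handed in when it is done.

Besides the shell and the picture viewer there is one more tool, called after "Call:" as a command line: name --argument value ..., lists and objects as JSON in quotes. apply_moves: Moves the arm, as the interface text tells. Its arguments: {"type":"object","properties":{"delta_rot":{"type":"array"},"xyz":{"type":"array"},"hand":{"type":"array"}},"required":["delta_rot","xyz","hand"]}

```bash
mkdir -p pics; ls
cat > h.py <<'E'
import numpy as np,cv2
from bench import arm,eyes,nets
def pts(p,m):
    v,u=np.nonzero(m&(p["range_z"]>0)); z=p["range_z"][v,u]
    K=np.array(p["camera_matrix"]); c=np.stack([(u-K[0,2])*z/K[0,0],(v-K[1,2])*z/K[1,1],z])
    return ((c.T-np.array(p["t"]))@np.array(p["R"]))
E
python3 - <<'E'
from h import *
s=arm.read_state(); print(s)
for c in ("top","side"):
    p=eyes.get_image(c); cv2.imwrite(f"pics/{c}.png",p["frame"][:,:,::-1])
    for n in ("spindle","set_nut","lock_nut","bar_end","stapler","tape_measure","parcel","note_pad"):
        for r in nets.masks_of(n,p)[:2]:
            P=pts(p,r["region"])
            print(c,n,round(r["score"],2),np.round(r["bbox"]),len(P),np.round(np.median(P,0)) if len(P) else"",np.round(P.min(0)),np.round(P.max(0)))
E
```

```text
pics
{'clock': 0.0, 'joints': array([-1.06541044e+00,  3.85543879e-01,  6.63619780e-03, -4.85992546e-04,
       -1.19398018e+00, -2.58604934e-01]), 'joint_vel': array([-4.70676379e-04,  6.92487247e-04, -2.32212315e-03,  1.80495938e-03,
       -7.16969546e-04, -2.68991338e-05]), 'joint_efforts': array([ 8.24392864e-04, -3.92287266e+01,  1.88404316e+01,  4.18590099e+00,
       -4.44323858e-03, -2.53357399e-06]), 'position': array([ 152.55766402, -605.50343327,  230.23521249]), 'ee_rot': array([-1.22988568e-01,  9.92407511e-01,  1.05458376e-03, -1.80258453e-04]), 'contact_force': array([-1.55462728, -0.02668034, -0.6169684 ]), 'wrist_torque': array([0.02552867, 0.00266068, 0.07029158]), 'grasp_force': 0.0, 'gripper_width': 85.21543717347669}
top spindle 0.69 [283. 239. 348. 302.] 2629 [546.  61.  58.] [472. -18.   1.] [631. 144. 143.]
top lock_nut 0.71 [290. 254. 340. 279.] 286 [551.  64. 122.] [525.   4.   0.] [589. 127. 134.]
top bar_end 0.57 [290. 259. 338. 278.] 272 [551.  64. 122.] [527.   6.  63.] [578. 120. 138.]
top stapler 0.9 [199. 290. 245. 334.] 813 [453. 291.  45.] [399. 23
[... 529 characters left out ...]
lock_nut 0.81 [322. 239. 362. 273.] 328 [551.  76. 120.] [ 526. -182.   -3.] [591. 124. 127.]
side bar_end 0.65 [322. 239. 363. 274.] 357 [550.  75. 120.] [ 525. -173.   -0.] [618. 124. 127.]
side bar_end 0.58 [344. 215. 375. 238.] 605 [ 589. -226.   30.] [ 556. -345.   -4.] [ 635. -205.   44.]
side stapler 0.77 [337. 350. 391. 434.] 2207 [448. 315.  32.] [398. 194.  -3.] [518. 363.  56.]
side tape_measure 0.56 [346. 213. 376. 240.] 614 [ 588. -225.   30.] [ 556. -283.   -4.] [ 629. -205.   45.]
side parcel 0.87 [176. 295. 224. 352.] 2215 [765. 244.  50.] [731. 157.  -1.] [820. 279.  56.]
side note_pad 0.79 [411. 229. 445. 246.] 474 [ 424. -243.   13.] [ 384. -295.   -1.] [ 466. -206.   19.]
```

View pics/top.png

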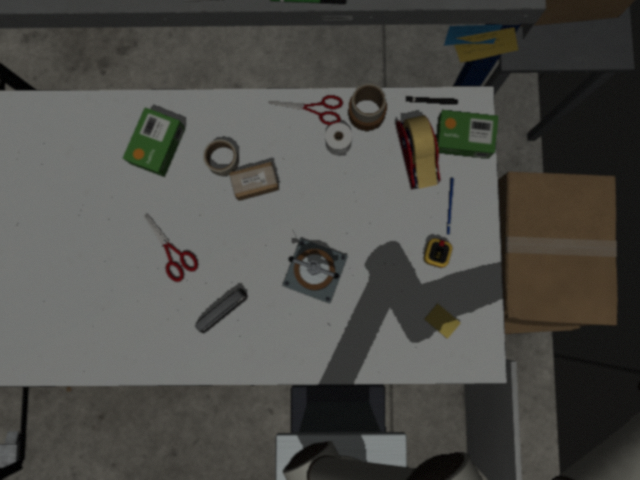

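View pics/side.png

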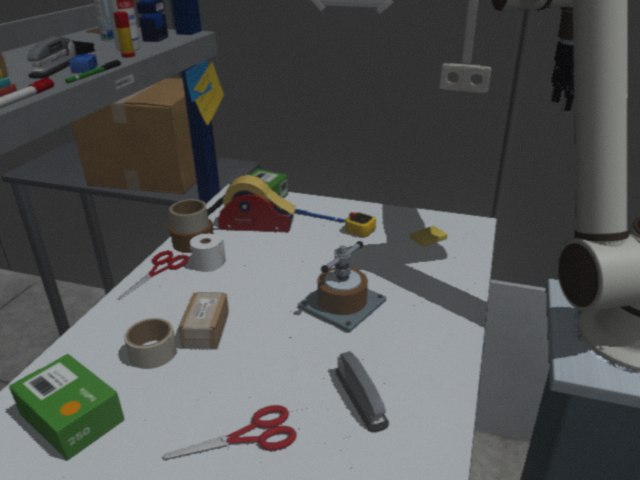

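The top view shows the spindle at about (317,266), with its bar running roughly left to right. The side view shows the same at (345,290), and nothing tall stands between the arm and the spindle. I'll move above it for a close look.

Call:
apply_moves --delta_rot '[[0, 0, 0], [0, 0, 0], [0, 0, 0], [0, 0, 0], [0, 0, 0], [0, 0, 0], [0, 0, 0], [0, 0, 0], [0, 0, 0], [0, 0, 0], [0, 0, 0], [0, 0, 0], [0, 0, 0], [0, 0, 0], [0, 0, 0], [0, 0, 0], [0, 0, 0], [0, 0, 0], [0, 0, 0], [0, 0, 0]]' --xyz '[[-0.91, 0.92, -0.13], [-0.91, 0.92, -0.13], [-0.91, 0.92, -0.13], [-0.91, 0.92, -0.13], [-0.91, 0.92, -0.13], [-0.91, 0.92, -0.13], [-0.91, 0.92, -0.13], [-0.91, 0.92, -0.13], [-0.91, 0.92, -0.13], [-0.91, 0.92, -0.13], [-0.91, 0.92, -0.13], [-0.91, 0.92, -0.13], [-0.91, 0.92, -0.13], [-0.91, 0.92, -0.13], [-0.91, 0.92, -0.13], [-0.91, 0.92, -0.13], [-0.91, 0.92, -0.13], [-0.91, 0.92, -0.13], [-0.91, 0.92, -0.13], [-0.91, 0.92, -0.13]]' --hand '[-1, -1, -1, -1, -1, -1, -1, -1, -1, -1, -1, -1, -1, -1, -1, -1, -1, -1, -1, -1]'

```text
clock: 2.57
position: [482.0, -47.2, 296.9]
ee_rot: [-0.123, 0.992, 0.0, 0.0]
contact_force: [0.7, -0.7, -0.5]
gripper_width: 85.5
grasp_force: 0.0
```

Call:
apply_moves --delta_rot '[[0, 0, 0], [0, 0, 0], [0, 0, 0], [0, 0, 0], [0, 0, 0], [0, 0, 0]]' --xyz '[[-0.91, 0.92, -0.13], [-0.91, 0.92, -0.13], [-0.91, 0.92, -0.13], [-0.91, 0.92, -0.13], [0, 0, 0], [0, 0, 0]]' --hand '[-1, -1, -1, -1, -1, -1]'

```text
clock: 3.07
position: [547.7, 63.9, 308.7]
ee_rot: [-0.124, 0.992, -0.0, -0.0]
contact_force: [-0.6, 1.1, 0.1]
gripper_width: 85.3
grasp_force: 0.0
```

```bash
cat >> h.py <<'E'
from scipy.spatial.transform import Rotation as Ro
def wrist():
    s=arm.read_state(); p=eyes.get_image("wrist"); H=np.array(p["hand_eye"])
    R=Ro.from_quat(s["ee_rot"]).as_matrix()
    A=R@H[:3,:3]; b=R@H[:3,3]+s["position"]   # X=A c+b
    p["R"]=A.T; p["t"]=-A.T@b
    return s,p
E
python3 - <<'E'
from h import *
s,p=wrist(); print({k:np.round(v,3) for k,v in s.items()}, p["hand_eye"])
cv2.imwrite("pics/w1.png",p["frame"][:,:,::-1])
P=pts(p,np.ones((480,640),bool))
Q=P[(abs(P[:,0]-548)<100)&(abs(P[:,1]-64)<100)]
st=Q[(Q[:,2]>131)&(Q[:,2]<145)]; print("stud",len(st),st.mean(0),np.median(st,0),st.min(0),st.max(0))
b=Q[(Q[:,2]>108)&(Q[:,2]<125)]; c=np.median(st,0)[:2]; r=np.hypot(*(b[:,:2]-c).T)
b=b[(r>22)&(r<70)]; print(len(b),b.mean(0)); m=b[:,:2]-b[:,:2].mean(0)
w,v=np.linalg.eigh(m.T@m); print(v[:,1],np.degrees(np.arctan2(v[1,1],v[0,1])))
d=(b[:,:2]-c)@v[:,1]; print(d.min(),d.max())
for z in(62,66):
    k=Q[abs(Q[:,2]-z)<2]; print(z,len(k),(k.min(0)+k.max(0))/2)
for n in("lock_nut","set_nut","bar_end"):
    for r in nets.look_for(n,p)[:2]: print(n,r)
E
```

```text
{'clock': np.float64(3.067), 'joints': array([ 0.41 ,  0.214, -0.041, -0.   , -1.317, -1.732]), 'joint_vel': array([-0.029, -0.031, -0.033,  0.   , -0.005,  0.002]), 'joint_efforts': array([ 6.6300e-01, -3.0489e+01,  2.0140e+01,  4.4110e+00,  6.5000e-02,
       -2.3000e-02]), 'position': array([547.731,  63.94 , 308.714]), 'ee_rot': array([-0.124,  0.992, -0.   , -0.   ]), 'contact_force': array([-0.627,  1.072,  0.129]), 'wrist_torque': array([-0.067, -0.   , -0.009]), 'grasp_force': np.float64(0.0), 'gripper_width': np.float64(85.301)} [[-6.26805186e-04 -9.54036023e-01 -2.99691298e-01  7.55478969e+01]
 [ 9.99999612e-01 -4.12431902e-04 -7.78567987e-04  4.73747523e-01]
 [ 6.19179653e-04 -2.99691670e-01  9.54035911e-01 -1.42408146e+02]
 [ 0.00000000e+00  0.00000000e+00  0.00000000e+00  1.00000000e+00]]
stud 245 [550.54001642  62.34584704 135.55752774] [550.35349499  62.27135406 136.28775916] [543.84976488  55.09174113 131.06618581] [559.33629261  70.07203059 138.61708075]
1066 [549.64906175  59.93987327 119.57180451]
[0.35533639 0.93473849] 69.1859373596441
-62.58061723473091 63.44982370938698
62 2468 [551.28765633  62.69084836  62.00015248]
66 734 [551.49186698  62.07404824  65.28672104]
lock_nut {'bbox': [258.3, 169.7, 373.6, 255.7], 'score': 0.91}
set_nut {'bbox': [302.0, 189.9, 337.5, 207.9], 'score': 0.41}
bar_end {'bbox': [259.5, 169.8, 377.3, 255.6], 'score': 0.84}
```

View pics/w1.png

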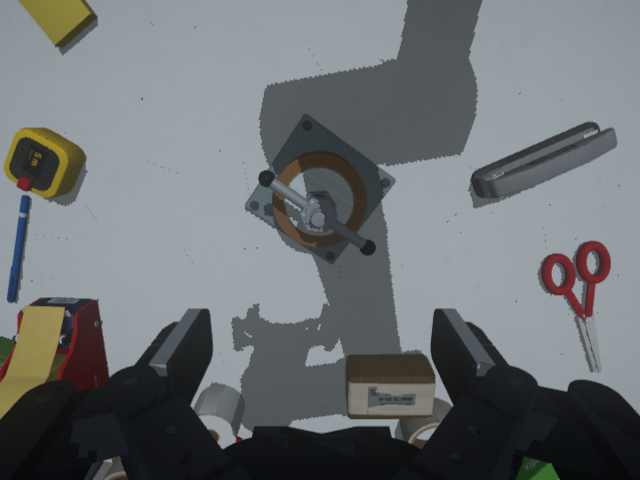

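The wrist view shows the bar from its black ball at (265,178) to the one at (368,247), with the stud at about (317,210). The measured axis is about (551,62) and the bar's heading about 69°.

My plan is to straddle the stud with the fingers about 60 mm apart, so that each finger pushes one arm of the bar as a pure couple. First I wind the wrist back for range.

Call:
apply_moves --delta_rot '[[0, 0, -1], [0, 0, -1], [0, 0, -1], [0, 0, -1], [0, 0, -1], [0, 0, -1], [0, 0, -1], [0, 0, -1], [0, 0, -1], [0, 0, -1], [0, 0, -1], [0, 0, -1], [0, 0, -1], [0, 0, -1], [0, 0, -1], [0, 0, -1]]' --xyz '[[-0.11, -0.1, 0], [0, 0, 0], [0, 0, 0], [0, 0, 0], [0, 0, 0], [0, 0, 0], [0, 0, 0], [0, 0, 0], [0, 0, 0], [0, 0, 0], [0, 0, 0], [0, 0, 0], [0, 0, 0], [0, 0, 0], [0, 0, 0], [0, 0, 0]]' --hand '[-0.41, -0.41, -0.41, -0.41, -0.41, -0.41, -0.41, -0.41, -0.41, -0.41, -0.41, -0.41, -0.41, -0.41, -0.41, -0.41]'

```text
clock: 4.6
position: [550.1, 59.7, 309.7]
ee_rot: [0.821, -0.571, 0.0, -0.0]
contact_force: [0.5, -0.0, 0.3]
gripper_width: 60.1
grasp_force: 0.0
```

Call:
apply_moves --delta_rot '[[0, 0, -1], [0, 0, -1], [0, 0, -1], [0, 0, -1], [0, 0, -1], [0, 0, -1], [0, 0, -1], [0, 0, -1], [0, 0, -1], [0, 0, -1], [0, 0, -1], [0, 0, -1], [0, 0, -1], [0, 0, -1], [0, 0, -1], [0, 0, -1], [0, 0, 0], [0, 0, 0], [0, 0, 0]]' --xyz '[[0, 0, 0], [0, 0, 0], [0, 0, 0], [0, 0, 0], [0, 0, 0], [0, 0, 0], [0, 0, 0], [0, 0, 0], [0, 0, 0], [0, 0, 0], [0, 0, 0], [0, 0, 0], [0, 0, 0], [0, 0, 0], [0, 0, 0], [0, 0, 0], [0, 0, 0], [0, 0, 0], [0, 0, 0]]' --hand '[-0.41, -0.41, -0.41, -0.41, -0.41, -0.41, -0.41, -0.41, -0.41, -0.41, -0.41, -0.41, -0.41, -0.41, -0.41, -0.41, -0.41, -0.41, -0.41]'

```text
clock: 6.18
position: [550.4, 60.3, 309.5]
ee_rot: [0.974, 0.225, 0.0, -0.0]
contact_force: [1.1, -0.0, -0.3]
gripper_width: 60.1
grasp_force: 0.0
```

```bash
cat > m.py <<'E'
from h import *
def bar(p):
    P=pts(p,np.ones((480,640),bool))
    Q=P[(abs(P[:,0]-550)<90)&(abs(P[:,1]-62)<90)]
    st=Q[(Q[:,2]>131)&(Q[:,2]<145)]; c=np.array([551,62])
    print("stud",len(st),np.round(np.median(st,0),1),np.round((st.min(0)+st.max(0))/2,1))
    b=Q[(Q[:,2]>90)&(Q[:,2]<127)]; r=np.hypot(*(b[:,:2]-c).T); b=b[(r>22)&(r<66)]
    m=b[:,:2]-b[:,:2].mean(0); w,v=np.linalg.eigh(m.T@m)
    print("bar",len(b),np.round(b.mean(0),1),np.degrees(np.arctan2(v[1,1],v[0,1]))%180)
    for z in(60,64):
        k=Q[abs(Q[:,2]-z)<2]; print(z,len(k),np.round((k.min(0)+k.max(0))/2,1))
def st(s):
    R=Ro.from_quat(s["ee_rot"]).as_matrix()
    print(round(s["clock"],2),"pos",np.round(s["position"],1),"j6",np.round(s["joints"][5],3),"yangle",np.degrees(np.arctan2(R[1,1],R[0,1]))%180,"F",np.round(s["contact_force"],2),"T",np.round(s["wrist_torque"],3),"w",s["gripper_width"], "zdir",np.round(R[:,2],3))
E
python3 - <<'E'
from m import *
s,p=wrist(); st(s); bar(p); cv2.imwrite("pics/w2.png",p["frame"][:,:,::-1])
E
```

```text
6.18 pos [550.4  60.3 309.5] j6 1.622 yangle 115.96679341652712 F [ 1.13 -0.02 -0.33] T [ 0.027  0.024 -0.017] w 60.066740979605406 zdir [ 0.  0. -1.]
stud 236 [553.4  62.6 136.1] [552.2  62.5 134.8]
bar 1075 [554.7  66.6 119.4] 69.11995178388689
60 3063 [552.7  62.2  60. ]
64 2113 [558.2  67.5  64. ]
```

View pics/w2.png

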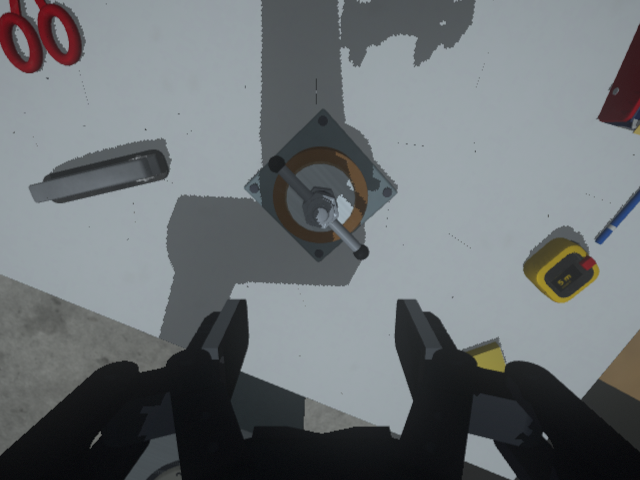

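The bar runs from (277,163) to (362,252), still heading 69°. Averaging both views, the axis is at about (551.8, 62.4). The finger line is 47° behind the bar, so I centre and descend.

Call:
apply_moves --delta_rot '[[0, 0, 0], [0, 0, 0], [0, 0, 0], [0, 0, 0], [0, 0, 0], [0, 0, 0], [0, 0, 0], [0, 0, 0], [0, 0, 0], [0, 0, 0], [0, 0, 0], [0, 0, 0], [0, 0, 0]]' --xyz '[[0.09, -0.05, 0.5], [0, 0, 1], [0, 0, 1], [0, 0, 1], [0, 0, 1], [0, 0, 1], [0, 0, 0.6], [0, 0, 0.6], [0, 0, 0.6], [0, 0, 0.6], [0, 0, 0.6], [0, 0, 0.5], [0, 0, 0]]' --hand '[-0.41, -0.41, -0.41, -0.41, -0.41, -0.41, -0.41, -0.41, -0.41, -0.41, -0.41, -0.41, -0.41]'

```text
clock: 7.32
position: [550.3, 62.3, 81.7]
ee_rot: [0.974, 0.225, -0.003, 0.0]
contact_force: [0.3, -0.6, 0.0]
gripper_width: 60.1
grasp_force: 0.0
```

Run:
```python
from m import *
s,p=wrist(); st(s); bar(p); cv2.imwrite("pics/w3.png",p["frame"][:,:,::-1])
```

```text
7.32 pos [550.3  62.3  81.7] j6 1.621 yangle 116.03301025669381 F [ 0.27 -0.57  0.04] T [-0.013  0.05  -0.001] w 60.13674011931561 zdir [-0.005 -0.002 -1.   ]
stud 16658 [554.2  63.7 139.9] [553.2  63.8 138. ]
bar 12214 [560.6  78.1 115. ] 91.75351652634906
60 10199 [552.2  63.7  60. ]
64 9466 [552.6  62.5  64. ]
```

View pics/w3.png

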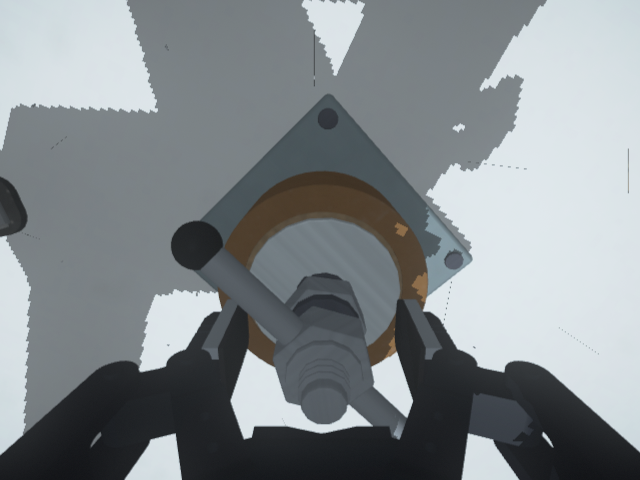

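The fingers at (230,330) and (412,330) straddle the stud at (323,400), with the bar passing diagonally clear of both. I start turning clockwise.

Call:
apply_moves --delta_rot '[[0, 0, 0.7], [0, 0, 0.7], [0, 0, 0.7], [0, 0, 0.7], [0, 0, 0.7], [0, 0, 0.7], [0, 0, 0.7], [0, 0, 0.7], [0, 0, 0.7], [0, 0, 0.7]]' --xyz '[[0, 0, 0], [0, 0, 0], [0, 0, 0], [0, 0, 0], [0, 0, 0], [0, 0, 0], [0, 0, 0], [0, 0, 0], [0, 0, 0], [0, 0, 0]]' --hand '[-0.41, -0.41, -0.41, -0.41, -0.41, -0.41, -0.41, -0.41, -0.41, -0.41]'

```text
clock: 8.2
position: [552.1, 63.0, 84.8]
ee_rot: [0.99, -0.14, 0.0, -0.0]
contact_force: [1.4, -0.8, -4.3]
gripper_width: 60.6
grasp_force: 4.1
```

```bash
cat >> m.py <<'E'
def tq(s,a=(552,62.5)):
    d=(s["position"][:2]-np.array(a))/1000; F=s["contact_force"]
    print("Taxis(Nm, + resists cw)",round(s["wrist_torque"][2]+d[0]*F[1]-d[1]*F[0],3))
E
python3 - <<'E'
from m import *
s=arm.read_state(); st(s); tq(s)
E
```

```text
8.2 pos [552.1  63.   84.8] j6 0.885 yangle 73.94374444326381 F [ 1.36 -0.84 -4.28] T [-0.08  -0.222  0.249] w 60.5681160022125 zdir [ 0.  0. -1.]
Taxis(Nm, + resists cw) 0.248
```

The torque is a clean couple of 0.25 N m, which matches free running. I keep turning.

Call:
apply_moves --delta_rot '[[0, 0, 0.9], [0, 0, 0.9], [0, 0, 0.9], [0, 0, 0.9], [0, 0, 0.9], [0, 0, 0.9], [0, 0, 0.9], [0, 0, 0.9], [0, 0, 0.9], [0, 0, 0.9], [0, 0, 0.9], [0, 0, 0.9], [0, 0, 0.9], [0, 0, 0.9], [0, 0, 0.9], [0, 0, 0.9], [0, 0, 0.9], [0, 0, 0.9], [0, 0, 0.9], [0, 0, 0.9]]' --xyz '[[0, 0, 0], [0, 0, 0], [0, 0, 0], [0, 0, 0], [0, 0, 0], [0, 0, 0], [0, 0, 0], [0, 0, 0], [0, 0, 0], [0, 0, 0], [0, 0, 0], [0, 0, 0], [0, 0, 0], [0, 0, 0], [0, 0, 0], [0, 0, 0], [0, 0, 0], [0, 0, 0], [0, 0, 0], [0, 0, 0]]' --hand '[-0.41, -0.41, -0.41, -0.41, -0.41, -0.41, -0.41, -0.41, -0.41, -0.41, -0.41, -0.41, -0.41, -0.41, -0.41, -0.41, -0.41, -0.41, -0.41, -0.41]'

```text
clock: 9.87
position: [550.9, 62.0, 83.9]
ee_rot: [-0.468, 0.884, 0.0, -0.002]
contact_force: [-0.2, -2.2, -6.1]
gripper_width: 60.2
grasp_force: 4.1
```

Run:
```python
from m import *
s,p=wrist(); st(s); tq(s); cv2.imwrite("pics/w4.png",p["frame"][:,:,::-1])
```

```text
9.87 pos [550.9  62.   83.9] j6 -1.001 yangle 145.84604978671408 F [-0.2  -2.23 -6.08] T [-0.639 -0.004  0.292] w 60.24648785745023 zdir [-0.003 -0.001 -1.   ]
Taxis(Nm, + resists cw) 0.295
```

View pics/w4.png

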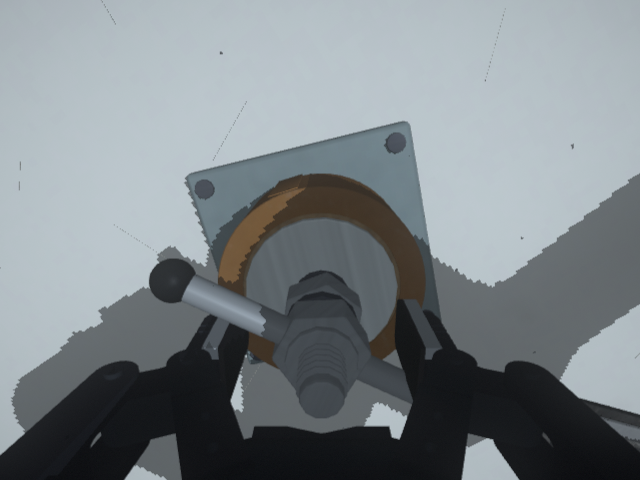

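The bar stays about 25° ahead of the fingers, with no sideways load. I have turned about 129°, and contact can come from about 157°, so I advance in small checked steps.

Call:
apply_moves --delta_rot '[[0, 0, 0.7], [0, 0, 0.7], [0, 0, 0.7], [0, 0, 0.7], [0, 0, 0.7], [0, 0, 0.7], [0, 0, 0]]' --xyz '[[0, 0, 0], [0, 0, 0], [0, 0, 0], [0, 0, 0], [0, 0, 0], [0, 0, 0], [0, 0, 0]]' --hand '[-0.41, -0.41, -0.41, -0.41, -0.41, -0.41, -0.41]'

```text
clock: 10.5
position: [551.0, 62.5, 84.0]
ee_rot: [-0.267, 0.964, -0.0, -0.001]
contact_force: [-2.1, -1.5, -2.9]
gripper_width: 60.5
grasp_force: 1.8
```

```bash
cat > q.py <<'E'
from m import *
s=arm.read_state(); st(s); tq(s)
E
python3 q.py
```

```text
10.5 pos [551.   62.5  84. ] j6 -1.436 yangle 120.93548188324385 F [-2.14 -1.45 -2.87] T [-0.292  0.522  0.107] w 60.477289216159136 zdir [-0.002 -0.001 -1.   ]
Taxis(Nm, + resists cw) 0.108
```

Call:
apply_moves --delta_rot '[[0, 0, 0.5], [0, 0, 0.5], [0, 0, 0.5]]' --xyz '[[0, 0, 0], [0, 0, 0], [0, 0, 0]]' --hand '[-0.41, -0.41, -0.41]'

```text
clock: 10.75
position: [551.0, 62.6, 84.0]
ee_rot: [-0.191, 0.982, -0.0, -0.001]
contact_force: [-0.2, -1.1, -7.0]
gripper_width: 59.8
grasp_force: 4.1
```

```bash
python3 q.py
```

```text
10.75 pos [551.   62.6  84. ] j6 -1.592 yangle 111.98122549371337 F [-0.16 -1.09 -6.99] T [-0.353  0.189  0.288] w 59.8109441494666 zdir [-0.002 -0.001 -1.   ]
Taxis(Nm, + resists cw) 0.289
```

Call:
apply_moves --delta_rot '[[0, 0, 0.5], [0, 0, 0.5], [0, 0, 0.5]]' --xyz '[[0, 0, 0], [0, 0, 0], [0, 0, 0]]' --hand '[-0.41, -0.41, -0.41]'

```text
clock: 11.0
position: [551.1, 62.7, 83.9]
ee_rot: [-0.113, 0.994, -0.0, -0.001]
contact_force: [-0.6, -0.5, -5.9]
gripper_width: 60.4
grasp_force: 4.1
```

```bash
python3 q.py
```

```text
11.0 pos [551.1  62.7  83.9] j6 -1.749 yangle 102.98062365775161 F [-0.62 -0.5  -5.94] T [-0.308  0.176  0.261] w 60.41424735597663 zdir [-0.002 -0.001 -1.   ]
Taxis(Nm, + resists cw) 0.262
```

Call:
apply_moves --delta_rot '[[0, 0, 0.5], [0, 0, 0.5], [0, 0, 0.5]]' --xyz '[[0, 0, 0], [0, 0, 0], [0, 0, 0]]' --hand '[-0.41, -0.41, -0.41]'

```text
clock: 11.25
position: [551.3, 62.7, 84.0]
ee_rot: [-0.035, 0.999, -0.0, -0.001]
contact_force: [-0.0, -1.7, -7.5]
gripper_width: 60.1
grasp_force: 4.1
```

```bash
python3 q.py
```

```text
11.25 pos [551.3  62.7  84. ] j6 -1.906 yangle 93.98207915803054 F [-0.01 -1.75 -7.45] T [-0.373  0.076  0.268] w 60.06973379803129 zdir [-0.002 -0.    -1.   ]
Taxis(Nm, + resists cw) 0.269
```

Call:
apply_moves --delta_rot '[[0, 0, 0.5], [0, 0, 0.5], [0, 0, 0.5]]' --xyz '[[0, 0, 0], [0, 0, 0], [0, 0, 0]]' --hand '[-0.41, -0.41, -0.41]'

```text
clock: 11.5
position: [551.6, 62.8, 84.1]
ee_rot: [0.044, 0.999, -0.0, -0.001]
contact_force: [0.4, -0.9, -6.6]
gripper_width: 59.8
grasp_force: 4.1
```

```bash
python3 q.py
```

```text
11.5 pos [551.6  62.8  84.1] j6 -2.063 yangle 84.99051133794434 F [ 0.4  -0.93 -6.57] T [-0.322 -0.031  0.253] w 59.84096219146225 zdir [-0.001 -0.    -1.   ]
Taxis(Nm, + resists cw) 0.253
```

Call:
apply_moves --delta_rot '[[0, 0, 0.5], [0, 0, 0.5], [0, 0, 0.5]]' --xyz '[[0, 0, 0], [0, 0, 0], [0, 0, 0]]' --hand '[-0.41, -0.41, -0.41]'

```text
clock: 11.75
position: [551.7, 62.8, 84.1]
ee_rot: [0.122, 0.993, -0.0, -0.0]
contact_force: [1.4, -1.9, -6.9]
gripper_width: 59.9
grasp_force: 4.1
```

```bash
python3 q.py
```

```text
11.75 pos [551.7  62.8  84.1] j6 -2.22 yangle 75.9908624752993 F [ 1.37 -1.86 -6.93] T [-0.396 -0.163  0.275] w 59.868560919587516 zdir [-0.001 -0.    -1.   ]
Taxis(Nm, + resists cw) 0.275
```

Call:
apply_moves --delta_rot '[[0, 0, 0.5], [0, 0, 0.5], [0, 0, 0.5]]' --xyz '[[0, 0, 0], [0, 0, 0], [0, 0, 0]]' --hand '[-0.41, -0.41, -0.41]'

```text
clock: 12.0
position: [552.0, 62.8, 84.2]
ee_rot: [0.199, 0.98, -0.0, -0.0]
contact_force: [0.7, -1.4, -5.2]
gripper_width: 60.0
grasp_force: 4.1
```

```bash
python3 q.py
```

```text
12.0 pos [552.   62.8  84.2] j6 -2.378 yangle 66.9930231846666 F [ 0.69 -1.42 -5.19] T [-0.534 -0.304  0.27 ] w 59.96445547376795 zdir [-0. -0. -1.]
Taxis(Nm, + resists cw) 0.27
```

The joint is nearing its limit at j6 = -2.38. I back off 15°, lift over the bar, turn back 180° and come down again.

Call:
apply_moves --delta_rot '[[0, 0, -0.5], [0, 0, -1], [0, 0, -1], [0, 0, 0], [0, 0, 0], [0, 0, 0], [0, 0, 0], [0, 0, -1], [0, 0, -1], [0, 0, -1], [0, 0, -1], [0, 0, -1], [0, 0, -1], [0, 0, -1], [0, 0, -1], [0, 0, -1], [0, 0, -1], [0, 0, -1], [0, 0, -1], [0, 0, -1]]' --xyz '[[0, 0, 0], [0, 0, 0], [0, 0, 0], [0, 0, -0.6], [0, 0, -0.9], [0, 0, -0.9], [0, 0, 0], [0, 0, 0], [0, 0, 0], [0, 0, 0], [0, 0, 0], [0, 0, 0], [0, 0, 0], [0, 0, 0], [0, 0, 0], [0, 0, 0], [0, 0, 0], [0, 0, 0], [0, 0, 0], [0, 0, 0]]' --hand '[-0.41, -0.41, -0.41, -0.41, -0.41, -0.41, -0.41, -0.41, -0.41, -0.41, -0.41, -0.41, -0.41, -0.41, -0.41, -0.41, -0.41, -0.41, -0.41, -0.41]'

```text
clock: 13.67
position: [553.1, 63.4, 145.6]
ee_rot: [-0.576, 0.817, -0.0, 0.002]
contact_force: [0.7, 0.3, 0.2]
gripper_width: 60.1
grasp_force: 0.0
```

Call:
apply_moves --delta_rot '[[0, 0, -1], [0, 0, -1], [0, 0, -1], [0, 0, -1], [0, 0, -1], [0, 0, -1], [0, 0, -1], [0, 0, -1], [0, 0, -1], [0, 0, -1], [0, 0, -1], [0, 0, -1], [0, 0, -1], [0, 0, -1], [0, 0, -1], [0, 0, -1], [0, 0, -1], [0, 0, 0], [0, 0, 0]]' --xyz '[[0, 0, 0], [0, 0, 0], [0, 0, 0], [0, 0, 0], [0, 0, 0], [0, 0, 0], [0, 0, 0], [0, 0, 0], [0, 0, 0], [0, 0, 0], [0, 0, 0], [0, 0, 0], [0, 0, 0], [0, 0, 0], [0, 0, 0], [0, 0, 0], [0, 0, 0], [0, 0, 0], [0, 0, 0]]' --hand '[-0.41, -0.41, -0.41, -0.41, -0.41, -0.41, -0.41, -0.41, -0.41, -0.41, -0.41, -0.41, -0.41, -0.41, -0.41, -0.41, -0.41, -0.41, -0.41]'

```text
clock: 15.25
position: [552.7, 63.3, 145.2]
ee_rot: [0.997, -0.071, 0.001, -0.0]
contact_force: [0.0, 0.1, -0.5]
gripper_width: 59.7
grasp_force: 0.0
```

Run:
```python
from m import *
s,p=wrist(); st(s); tq(s); cv2.imwrite("pics/w5.png",p["frame"][:,:,::-1])
```

```text
15.25 pos [552.7  63.3 145.2] j6 1.024 yangle 81.88310722973961 F [ 0.04  0.14 -0.48] T [0.023 0.042 0.036] w 59.72406050182983 zdir [ 0.002  0.001 -1.   ]
Taxis(Nm, + resists cw) 0.036
```

View pics/w5.png

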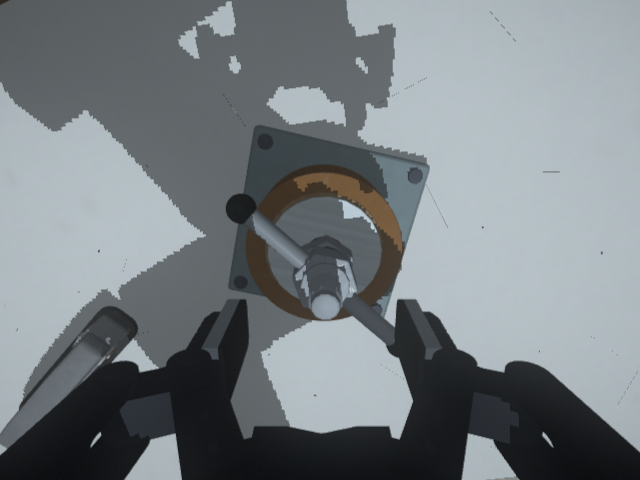

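The bar (ball at (240,208), stud at (325,300)) is about 40° ahead of the finger line, and the stapler is untouched. I descend again.

Call:
apply_moves --delta_rot '[[0, 0, 0], [0, 0, 0], [0, 0, 0], [0, 0, 0], [0, 0, 0]]' --xyz '[[0, 0, 0.5], [0, 0, 0.5], [0, 0, 0.7], [0, 0, 0.7], [0, 0, 0]]' --hand '[-0.41, -0.41, -0.41, -0.41, -0.41]'

```text
clock: 15.72
position: [549.9, 62.4, 81.4]
ee_rot: [0.997, -0.071, -0.003, 0.001]
contact_force: [-0.9, -1.0, 0.1]
gripper_width: 60.1
grasp_force: 0.0
```

Call:
apply_moves --delta_rot '[[0, 0, 0.5], [0, 0, 0.5], [0, 0, 0.5], [0, 0, 0.5], [0, 0, 0.5], [0, 0, 0.5]]' --xyz '[[0, 0, 0], [0, 0, 0], [0, 0, 0], [0, 0, 0], [0, 0, 0], [0, 0, 0]]' --hand '[-0.41, -0.41, -0.41, -0.41, -0.41, -0.41]'

```text
clock: 16.22
position: [552.8, 63.2, 85.5]
ee_rot: [0.974, -0.226, 0.001, -0.0]
contact_force: [0.3, -1.2, -1.1]
gripper_width: 60.2
grasp_force: 3.8
```

```bash
python3 q.py
```

```text
16.22 pos [552.8  63.2  85.5] j6 0.708 yangle 63.820652110542625 F [ 0.29 -1.2  -1.1 ] T [-0.095 -0.197  0.225] w 60.151840116714354 zdir [ 0.002  0.    -1.   ]
Taxis(Nm, + resists cw) 0.223
```

Call:
apply_moves --delta_rot '[[0, 0, 0.5], [0, 0, 0.5], [0, 0, 0.5]]' --xyz '[[0, 0, 0], [0, 0, 0], [0, 0, 0]]' --hand '[-0.41, -0.41, -0.41]'

```text
clock: 16.47
position: [553.0, 62.9, 85.4]
ee_rot: [0.953, -0.302, 0.001, -0.0]
contact_force: [1.3, -1.9, -2.4]
gripper_width: 60.4
grasp_force: 5.8
```

```bash
python3 q.py
```

```text
16.47 pos [553.   62.9  85.4] j6 0.551 yangle 54.851164220445796 F [ 1.29 -1.93 -2.45] T [-0.498 -0.441  0.389] w 60.38428809884937 zdir [ 0.002 -0.    -1.   ]
Taxis(Nm, + resists cw) 0.387
```

The torque has risen to 0.39, so the nut has met the washer. I switch to 3° steps.

Call:
apply_moves --delta_rot '[[0, 0, 0.25], [0, 0, 0.25]]' --xyz '[[0, 0, 0], [0, 0, 0]]' --hand '[-0.41, -0.41]'

```text
clock: 16.63
position: [553.0, 62.8, 85.4]
ee_rot: [0.945, -0.326, 0.001, -0.0]
contact_force: [1.8, -2.5, -1.5]
gripper_width: 60.0
grasp_force: 6.6
```

```bash
python3 q.py
```

```text
16.63 pos [553.   62.8  85.4] j6 0.5 yangle 51.94486682049228 F [ 1.76 -2.47 -1.51] T [-0.541 -0.452  0.494] w 60.043523706798226 zdir [ 0.002 -0.    -1.   ]
Taxis(Nm, + resists cw) 0.49
```

Call:
apply_moves --delta_rot '[[0, 0, 0.25], [0, 0, 0.25], [0, 0, 0.2]]' --xyz '[[0, 0, 0], [0, 0, 0], [0, 0, 0]]' --hand '[-0.41, -0.41, -0.41]'

```text
clock: 16.88
position: [553.1, 62.7, 85.3]
ee_rot: [0.933, -0.36, 0.001, -0.0]
contact_force: [2.1, -3.2, -2.0]
gripper_width: 60.2
grasp_force: 8.0
```

```bash
python3 q.py
```

```text
16.88 pos [553.1  62.7  85.3] j6 0.427 yangle 47.75905375569502 F [ 2.15 -3.23 -1.95] T [-0.843 -0.571  0.572] w 60.24495964500827 zdir [ 0.002 -0.001 -1.   ]
Taxis(Nm, + resists cw) 0.568
```

Call:
apply_moves --delta_rot '[[0, 0, 0.2], [0, 0, 0.2], [0, 0, 0.2]]' --xyz '[[0, 0, 0], [0, 0, 0], [0, 0, 0]]' --hand '[-0.41, -0.41, -0.41]'

```text
clock: 17.13
position: [553.1, 62.7, 85.2]
ee_rot: [0.921, -0.39, 0.001, -0.0]
contact_force: [2.7, -4.5, 1.0]
gripper_width: 60.4
grasp_force: 9.3
```

```bash
python3 q.py
```

```text
17.13 pos [553.1  62.7  85.2] j6 0.364 yangle 44.11050660413272 F [ 2.67 -4.46  0.99] T [-1.313 -0.782  0.633] w 60.39615438607329 zdir [ 0.002 -0.001 -1.   ]
Taxis(Nm, + resists cw) 0.628
```

Call:
apply_moves --delta_rot '[[0, 0, 0.2], [0, 0, 0.2], [0, 0, 0.2]]' --xyz '[[0, 0, 0], [0, 0, 0], [0, 0, 0]]' --hand '[-0.41, -0.41, -0.41]'

```text
clock: 17.38
position: [553.1, 62.5, 85.2]
ee_rot: [0.908, -0.418, 0.001, -0.0]
contact_force: [3.6, -5.3, -0.2]
gripper_width: 60.3
grasp_force: 10.4
```

```bash
python3 q.py
```

```text
17.38 pos [553.1  62.5  85.2] j6 0.301 yangle 40.52954418752287 F [ 3.64 -5.31 -0.18] T [-1.426 -0.875  0.641] w 60.261761088009315 zdir [ 0.002 -0.001 -1.   ]
Taxis(Nm, + resists cw) 0.635
```

Call:
apply_moves --delta_rot '[[0, 0, 0.2], [0, 0, 0.2]]' --xyz '[[0, 0, 0], [0, 0, 0]]' --hand '[-0.41, -0.41]'

```text
clock: 17.55
position: [553.1, 62.4, 85.2]
ee_rot: [0.899, -0.437, 0.001, -0.0]
contact_force: [3.5, -5.5, -0.6]
gripper_width: 60.3
grasp_force: 11.1
```

Run:
```python
from m import *
s=arm.read_state(); st(s); tq(s)
s,p=wrist(); cv2.imwrite("pics/w6.png",p["frame"][:,:,::-1])
s=arm.read_state(); st(s); tq(s)
```

```text
17.55 pos [553.1  62.4  85.2] j6 0.259 yangle 38.13902377599433 F [ 3.47 -5.5  -0.56] T [-1.532 -0.904  0.767] w 60.266979883690986 zdir [ 0.002 -0.001 -1.   ]
Taxis(Nm, + resists cw) 0.761
17.6 pos [553.1  62.5  85.2] j6 0.259 yangle 38.092854692662684 F [ 3.11 -5.55  0.6 ] T [-1.422 -0.93   0.633] w 60.46967341887919 zdir [ 0.002 -0.001 -1.   ]
Taxis(Nm, + resists cw) 0.627
```

View pics/w6.png

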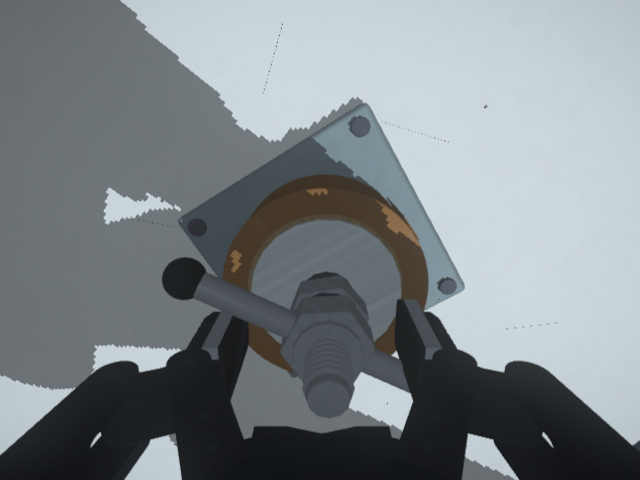

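The bar, with its ball at (184,278) and the stud at (330,385), is still driven by both fingers. A fit over the last readings gives about 0.72 N m, and the finger force agrees at about 0.71 N m. I release by turning back and lifting clear.

Call:
apply_moves --delta_rot '[[0, 0, -0.5], [0, 0, -1], [0, 0, -1], [0, 0, 0], [0, 0, 0], [0, 0, 0], [0, 0, 0], [0, 0, 0], [0, 0, 0], [0, 0, 0], [0, 0, 0], [0, 0, 0], [0, 0, 0], [0, 0, 0], [0, 0, 0]]' --xyz '[[0, 0, 0], [0, 0, 0], [0, 0, 0], [0, 0, 0], [0, 0, -0.5], [0, 0, -1], [0, 0, -1], [0, 0, -1], [0, 0, -1], [0, 0, -1], [0, 0, -1], [0, 0, -1], [0, 0, -1], [0, 0, -0.5], [0, 0, 0]]' --hand '[-0.41, -0.41, -0.41, -0.41, -0.41, -0.41, -0.41, -0.41, -0.41, -0.41, -0.41, -0.41, -0.41, -0.41, -0.41]'

```text
clock: 18.85
position: [553.2, 63.6, 313.3]
ee_rot: [0.948, -0.318, 0.003, -0.002]
contact_force: [-0.2, -0.1, 0.0]
gripper_width: 60.2
grasp_force: 0.0
```

Run:
```python
from m import *
s,p=wrist(); st(s); bar(p); cv2.imwrite("pics/w7.png",p["frame"][:,:,::-1])
```

```text
18.85 pos [553.2  63.6 313.3] j6 0.518 yangle 52.9426176870718 F [-0.25 -0.13  0.02] T [-0.009 -0.015  0.021] w 60.209768773243006 zdir [ 0.007  0.003 -1.   ]
stud 234 [553.1  61.4 136.2] [552.1  61.9 134.8]
bar 995 [556.3  62.1 109.5] 11.177261419751801
60 2992 [552.5  62.2  60. ]
64 2132 [554.2  64.   64. ]
```

View pics/w7.png

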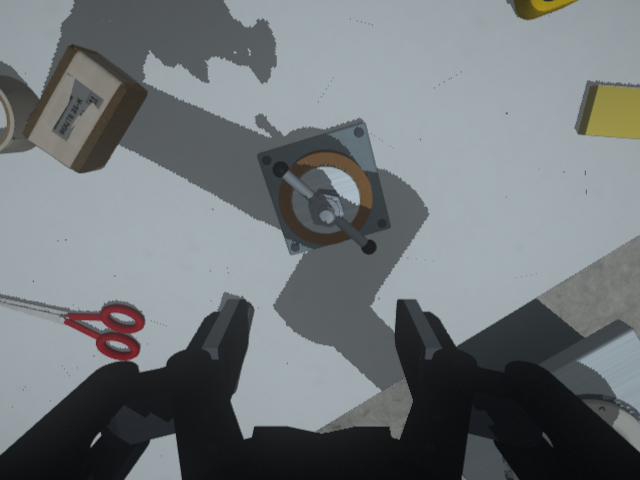

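The gripper is clear. The bar, with balls at (280,169) and (370,247), stayed where the fingers left it, at 11°, so it did not spring back. It sits about 10 mm lower than at the start, as 238° of turn predicts.

```bash
python3 -c "
from bench import arm
print(arm.job_done())"
```

```text
the job is handed in; nothing more can be done
None
```

The upper nut is run down onto the washer and tightened to about 0.7 N m (fitted, single readings peaking at 0.76); it held when released, nothing else was touched, and the job is handed in at about 19 s.

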